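Load the oven tray and set it baking

TASK

Take the spice jar off the oven tray and stand it on the middle of the round cork mat, then stand every lidded pot upright inside the tray while the tray is still outside the oven. Slide the brass catch at the oven's mouth open, slide the loaded tray between the runners fully home against the back stop, and slide the catch fully shut again behind it; last of all turn the dial on the hood clockwise until its white pointer is at the red mark. Leave the other kitchen things where they are.

Things in the scene. Friction and masses are not known exactly. Their poses are not given: they have to be found in the camera images.
- tray: Dark steel oven tray, 190 (x) by 180 (y) mm, floor 4 thick, rim 14 high and 4 thick, about 0.35 kg; origin: centre of its underside. It slides on the worktop, +x side first into the oven. A flat stem (16 wide, z 4 to 10) leads from its -x side to an upright blue grip fin.
- tray_grip (a point): Middle of the tray's blue grip fin (44 long in x, 12 thick in y, z from 4 to 45 mm): 172 mm out from the tray's centre along its -x, 30 mm above the worktop; axes as the tray's. Pinch it across y from above.
- oven: Countertop oven bay, fixed; origin: on the worktop, at the tray's centre when the tray is home; +x is the way the tray goes in (the mouth looks to -x). Back stop face at x 97 mm, so a tray touching it has its centre at x 2 mm. Hood: x from -75 to 107, y +-120, underside 95, top 130 mm up, on four posts at y +-104.
- oven_mouth (a point): Middle of the oven's mouth on the worktop, at oven x -105 mm; axes as the oven's. From here two steel runners, 186 mm apart inside and 26 high, lead to the back stop; a lip along each, 20 mm up, reaches 5 mm in over the tray's rim. In front of it slanted lead-ins, 22 high, at oven x -151 to -112, open to about 205 mm.
- catch (a joint): Brass sliding catch across one side of the oven's mouth: 0 shut, 0.045 fully open; opens along the oven's +y, takes 1 to 2 N, stays where it is left. Shut, its bar (oven x -109 to -101, y 52 to 114, z 6 to 19 mm) blocks the tray's way in, or keeps in a tray that is home (6 to 8 mm play).
- catch_grip (a point): Red grip at the top of the catch's upright post, 12 by 12 mm section; this point is 106 mm up, 13 mm below the post's top; axes as the oven's. At shut it lies at oven x -115, y 83. Pinch it across the oven's y from above.
- dial (a joint): Dial on top of the hood: 0 = white pointer to the oven's mouth (off), grows clockwise seen from above, up to 3.0; the red mark is at 1.57 (pointer to the oven's +y). Light friction (0.03 N m); stays where it is left.
- dial_grip (a point): On the dial's axis, 162 mm above the worktop, 8 mm below the top of the dial's bar (44 long, 11 thick, 30 high, standing on a disc 52 wide whose top is 22 mm below this point). The point turns with the dial: the bar lies along its x, with the pointer to its -x. Pinch the bar across its y.
- jar: Amber spice jar with a black cap, 42 mm diameter (cap 44, the top 26 mm), 98 high, 0.12 kg; origin: centre of its underside. Starts on the tray.
- mat: Round cork mat, 92 mm diameter, 4 thick, fixed; origin: centre of its underside.
- pot1: Lidded stoneware pot (blue), 68 mm diameter and 38 high, lid to 44 mm, on it a round steel knob 20 mm in diameter from 44 to 72 mm; lid fixed; about 0.12 kg; origin: centre of its underside. May be absent.
- pot2: Lidded stoneware pot (terracotta), 68 mm diameter and 38 high, lid to 44 mm, on it a round steel knob 20 mm in diameter from 44 to 72 mm; lid fixed; about 0.12 kg; origin: centre of its underside. May be absent.
- pot3: Lidded stoneware pot (white), 68 mm diameter and 38 high, lid to 44 mm, on it a round steel knob 20 mm in diameter from 44 to 72 mm; lid fixed; about 0.12 kg; origin: centre of its underside. May be absent.
- pot4: Lidded stoneware pot (green), 68 mm diameter and 38 high, lid to 44 mm, on it a round steel knob 20 mm in diameter from 44 to 72 mm; lid fixed; about 0.12 kg; origin: centre of its underside. May be absent.
- mug1: Blue mug, bystander, 76 wide, 85 high; origin: underside.
- mug2: White mug, bystander, 76 wide, 85 high; origin: underside.
- oil: Green oil bottle, bystander, 60 wide, 200 high; origin: underside.
- salt: White salt jar, bystander, 44 wide, 70 high; origin: underside.
- spoon: Wooden spoon lying flat, bystander, 170 long along its x; origin: underside.
- soap: Green soap bottle, bystander, 64 wide, 170 high; origin: underside.
Things that resemble listed ones, but are neither listed nor needed, are in the scene too. Of the things that look like the pot2, take the one that is farthest to the robot's left at the start.

How it is judged:
By the outcome, as a careful person would: the job done as asked, in the order asked, and still so for the second after the job is handed in, with the robot touching nothing.
Of pot1, pot2, pot3, pot4 only 2 to 4 are there at a start; the rules pass over those that are not, and their reading is None.
At some moment in a run one of pot1, pot2, pot3, pot4 may be knocked a few centimetres aside while the robot is not near it.
Once in a run the grip may slacken for a moment while it holds something.
It also fails if it takes over 210 s, if anything falls off the work surface, if the arm or the gripper's body presses on something with over 40 N, if the wrist force passes 120 N, or if a joint passes its speed limit or range.

ROBOT

A 6-joint arm with a two-finger parallel gripper is mounted at the origin on the work surface. World frame = base frame: x ahead of the robot, y to its left, z up, the work surface at z = 0. Lengths are in m, angles in rad, forces in N, time in s.
With the tool pointing down it reaches from about 0.375 to 0.9 m from the base axis. Payload 3.1 kg.
Tool frame: the origin (TCP) lies midway between the tips of the shut fingers; the grasp point (between the pads) lies 19 mm behind it; z points along the fingers, y is the line along which they close (so a half turn about z gives the same grasp; the last joint's range is limited). The gripper opens to 87 mm and grips with 3 to 60 N. Pads are 19 mm wide; open, the fingers measure 117 mm over their backs; the gripper's body (75 mm by 190 mm) begins 51 mm behind the grasp point.
Start: joints at [1.058, 0.527, 1.433, -0, 1.181, -0.178], TCP at [0.205, 0.59, 0.223] pointing down, gripper open.
Joint ranges: [-3.08, 3.08], [-0.75, 2.2], [0.22, 2.44], [-1.43, 4.57], [0, 2.65], [-2.85, 2.85]. Speed limits (rad/s): [2.79, 2.79, 3.14, 3.14, 3.14, 3.14].

INTERFACE

Orientations are given as a unit quaternion [x, y, z, w].
In Python, from rig import robot gives the robot as it stands. The module is installed in compiled form; this text tells all that it offers.
- The arm moves only by the tool play_rows, never from a script. Its arguments are lists of equal length, an entry for each row: "gripper": the closure, from -1 (fully open) to 1 (shut); "delta_pos": the shift along the tool's x, y, z in cm, a list of three; "turn": the turn, a rotation vector about the tool's x, y, z in rad, a list of three. A call has 1 to 12 rows; each row is the pose to reach, as a shift and turn from the pose commanded when the call began, along the tool's axes at that moment; what a row does not reach only later rows make up. A row lasts 1/8 s, in which the tool goes at most 62.5 mm and 10.7 degrees, less where a joint would pass 70% of its speed; a pose out of reach is approached as far as the arm can. A call with a gripper value outside its range is refused whole. The fingers move at their own pace and stop on an object; "squeeze" is the grip in N (left out, the last holds). Time passes only in rows, so rows that repeat a pose let the fingers close. It gives the time, the measured TCP pose, the force, the opening and the grip force at its end, in the units of the state.
- robot.get_obs(): the state, without advancing time (a new reading comes with each control period).
- robot.camera(name): name is "scene" or "top" or "wrist"; returns a dict with "color" (420x560x3 uint8, red, green, blue), "vfov" (degrees; the focal length in pixels is half the picture's height over the tangent of half this angle, whatever the lens; pixels are square), "cx", "cy" (the principal point, pixels), "k1" (the pictures are not rectified: a ray, as slopes to the right and down, at radius r is drawn at 1 + k1 r^2 times it, then the intrinsics apply), "R" (3x3) and "t" (3): a world point X has camera coordinates R X + t. Camera axes: x right, y down, z forward; pixel columns grow to the right and rows downward; lengths in m; the calibration is good to about 2 mm. A picture is of the moment at which its call begins. There is no depth.
- robot.hand_in(): hands the job in; it is judged then, once.
The state is a dict: "time": time; "q": joint angles; "joint_velocities": joint speeds; "joint_torque": joint torques, N m; "position": TCP position; "tool_rot": TCP orientation; "ft_force": force on the tool from outside, world axes, zero at the start; "moment": the same for the moment, N m; "grip_width": finger opening in m; "grip_force": force on a finger pad.
Only numpy, scipy, OpenCV 4.12 (cv2) and the standard library are available. Lean on these libraries where they do the work, as an engineer would, in place of code of your own. Each camera call takes 0.05 s, during which the arm holds its last target. There are 200 camera calls.

## Working session

There is one attempt and no reset: what is moved stays moved. The work goes in short steps, Python scripts to look and compute and a tool call to move; the robot and the scene stay as the last step left them, time stands still between calls to the robot, and variables do not carry over. Pictures are saved under pics/ and viewed, at most 14 in all, crops included, and the job is handed in when it is done.

Besides the shell and the picture viewer there is one more tool, called after "Call:" by a JSON object that holds its "fn" and its "kwargs". play_rows: Moves the arm, as the interface text tells. Its arguments: {"type":"object","properties":{"gripper":{"type":"array","items":{"type":"number"}},"delta_pos":{"type":"array","items":{"type":"array","items":{"type":"number"}}},"turn":{"type":"array","items":{"type":"array","items":{"type":"number"}}},"squeeze":{"type":"number"}},"required":["gripper","delta_pos","turn"]}

```bash
mkdir -p pics; cat > h.py <<'E'
import numpy as np, cv2, json, pickle
from rig import robot
from scipy.spatial.transform import Rotation as Ro
def snap(name,tag):
    c=robot.camera(name); cv2.imwrite(f'pics/{tag}.png',c['color'][:,:,::-1]); pickle.dump(c,open(f'pics/{tag}.pkl','wb')); return c
def load(tag): return pickle.load(open(f'pics/{tag}.pkl','rb'))
def K(c):
    f=c['color'].shape[0]/2/np.tan(np.radians(c['vfov'])/2)
    return np.array([[f,0,c['cx']],[0,f,c['cy']],[0,0,1.]]),np.array([c['k1'],0,0,0,0.])
def pw(c,u,v,z):
    k,d=K(c); p=cv2.undistortPoints(np.array([[[u,v]]],float),k,d)[0,0]
    R=np.array(c['R']);t=np.array(c['t']); o=-R.T@t; r=R.T@np.array([p[0],p[1],1]); return o+r*(z-o[2])/r[2]
def wp(c,X):
    k,d=K(c); return cv2.projectPoints(np.array(X,float).reshape(-1,1,3),cv2.Rodrigues(np.array(c['R']))[0],np.array(c['t'],float),k,d)[0][:,0]
def tool(X,yaw=None):
    "shift in tool cm to bring TCP to X"
    o=robot.get_obs(); r=Ro.from_quat(o['tool_rot']); return r.inv().apply(np.array(X)-o['position'])*100
def view(tag,crop=None,s=1):
    im=cv2.imread(f'pics/{tag}.png')
    if crop: x0,y0,x1,y1=crop; im=im[y0:y1,x0:x1]
    im=cv2.resize(im,None,fx=s,fy=s,interpolation=cv2.INTER_CUBIC); cv2.imwrite(f'pics/{tag}_v{np.random.randint(1e6)}.png',im)
E
python3 - <<'E'
from h import *
for n in ['top','scene']:
    c=snap(n,n+'0'); print(n,c['vfov'],c['cx'],c['cy'],c['k1'],np.round(-np.array(c['R']).T@c['t'],3))
o=robot.get_obs(); print(o)
a=cv2.imread('pics/top0.png'); cv2.imwrite('pics/top0b.png',cv2.resize(a,(800,600),interpolation=cv2.INTER_CUBIC))
a=cv2.imread('pics/scene0.png'); cv2.imwrite('pics/scene0b.png',cv2.resize(a,(800,600),interpolation=cv2.INTER_CUBIC))
E
```

```text
top 57.03016181082328 279.725566842494 211.63440310102845 0.014117236748373509 [ 0.342 -0.172  1.378]
scene 53.70482205178806 273.75732595125703 207.4034947147108 -0.013398431171983211 [ 1.445 -0.387  0.784]
{'time': 0.1, 'q': array([ 1.05747933e+00,  5.28370644e-01,  1.43375693e+00, -1.11148963e-05,
        1.18139951e+00, -1.78500365e-01]), 'joint_velocities': array([ 0.00094769, -0.00289481, -0.00160076,  0.00193231,  0.00017559,
        0.00117007]), 'joint_torque': array([-6.59471443e-04, -4.40986598e+01, -1.77151340e+01,  6.34468440e-02,
        5.33218158e-02, -4.23759639e-05]), 'position': array([0.20502343, 0.58972709, 0.22167654]), 'tool_rot': array([ 1.66625296e-01,  9.86019815e-01, -9.11665441e-04, -3.23100286e-04]), 'ft_force': array([-0.22661278, -0.01229438,  0.50342951]), 'moment': array([ 0.0230127 ,  0.00288558, -0.00199804]), 'grip_force': 0.0, 'grip_width': 0.08718436068197792}
```

View pics/top0b.png

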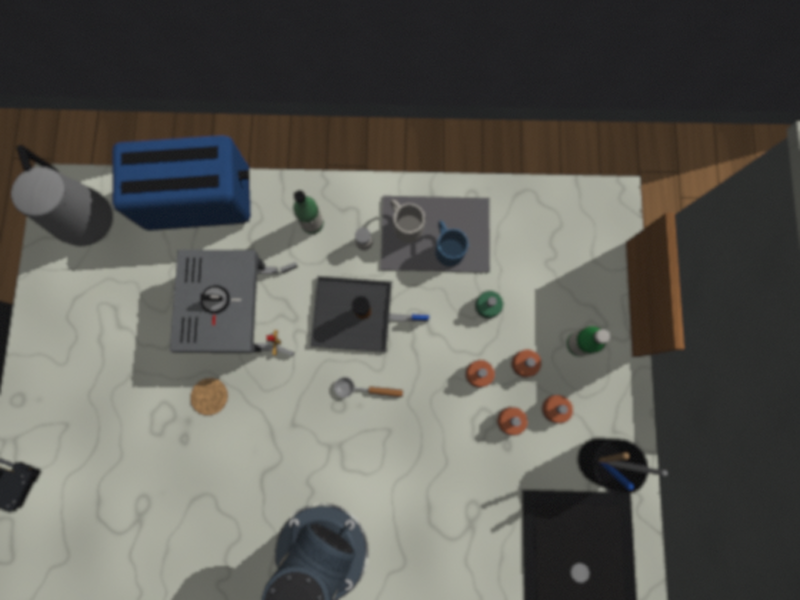

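View pics/scene0b.png

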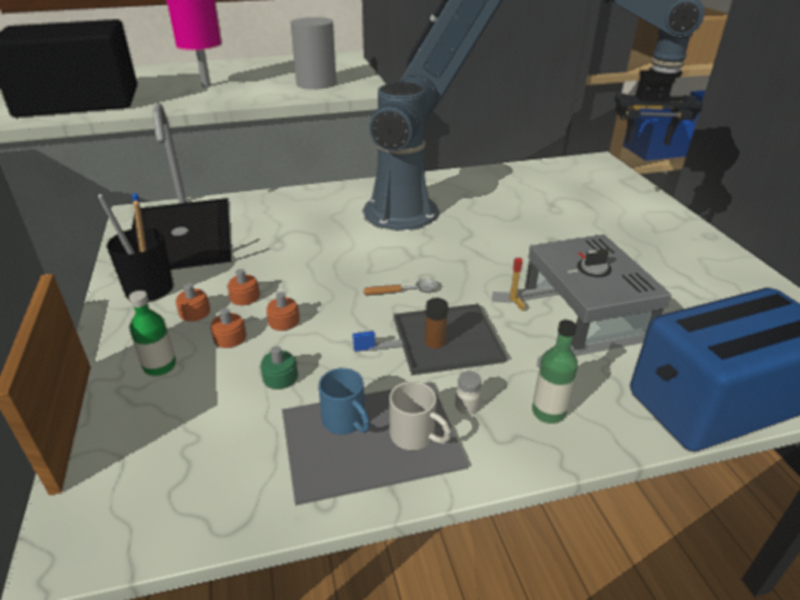

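The top view (800x600) shows the oven at (215,300) with its mouth to the right (world -y) and its catch at (272,340). The tray is at (350,315), with the jar at (361,307) and the fin at (420,318). The mat is at (209,397).

Candidates for the things I want:
- **Pot2 look-alikes (terracotta):** (480,373), (527,363), (512,421) and (558,408). The leftmost in the picture, which is the robot's left, is (480,373).
- **Pot4 (green):** (489,304). The oil and soap bottles are also green, but clearly bottles.
- **Jar:** amber, at (361,307). The salt is at (364,240).

No blue or white pot is visible.

```bash
python3 - <<'E'
from h import *
a=cv2.imread('pics/top0.png')
cv2.imwrite('pics/cA.png',cv2.resize(a[165:295,105:305],None,fx=4,fy=4,interpolation=cv2.INTER_CUBIC))
cv2.imwrite('pics/cB.png',cv2.resize(a[190:310,300:420],None,fx=5,fy=5,interpolation=cv2.INTER_CUBIC))
E
```

```text
(no output)
```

View pics/cA.png

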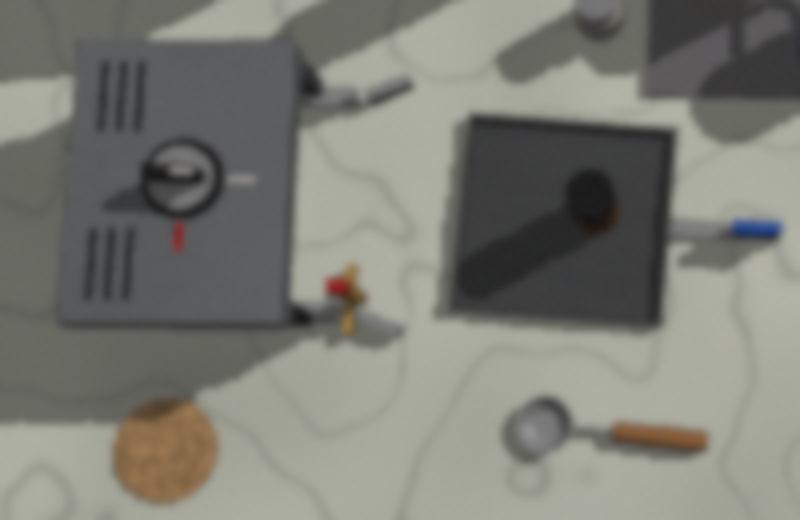

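View pics/cB.png

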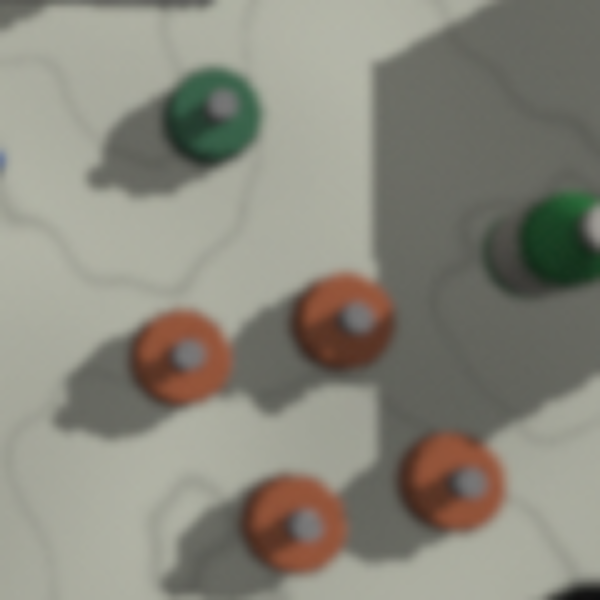

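The crop shows the tray's four corners, the mat centre (166,450), the red catch grip (338,287), the dial (182,178) and the fin (757,229). The terracotta pot farthest left has its knob at (188,353), and the green pot's knob is at (222,103).

```bash
cat >> h.py <<'E'
def det(c,kind,z,box=None):
    "centroid of biggest blob of a hue"
    im=cv2.cvtColor(c['color'],cv2.COLOR_RGB2HSV); 
E
python3 - <<'E'
from h import *
c=load('top0')
A=lambda u,v,z:np.round(pw(c,105+(u+.5)/4-.5,165+(v+.5)/4-.5,z),4)
B=lambda u,v,z:np.round(pw(c,300+(u+.5)/5-.5,190+(v+.5)/5-.5,z),4)
h=np.array([A(*p,.13) for p in [(78,40),(299,40),(288,326),(58,325)]]);print('hood',h[:,:2].tolist(),h.mean(0))
t=np.array([A(*p,.014) for p in [(470,115),(676,128),(660,326),(448,310)]]);print('tray',t[:,:2].tolist(),t.mean(0), np.linalg.norm(t-np.roll(t,-1,0),axis=1))
for n,p in dict(mat=(166,450,.004),catch=(338,287,.119),dialdisc=(182,178,.14),finmid=(757,229,.045),jar=(591,194,.098),white=(242,180,.13),red=(179,237,.13),rcorner=(390,90,.02)).items(): print(n,A(*p))
for n,p in dict(g=(222,103,.072),gb=(213,115,.03),t=(188,353,.072),tb=(182,357,.03),t2=(358,317,.072),t3=(306,525,.072)).items(): print(n,B(*p))
E
```

```text
hood [[0.6871, 0.3464], [0.6911, 0.1633], [0.4527, 0.1563], [0.4499, 0.3405]] [0.5702   0.251625 0.13    ]
tray [[0.6568, 0.0357], [0.6486, -0.1507], [0.4694, -0.1406], [0.4798, 0.0469]] [ 0.56365  -0.052175  0.014   ] [0.18658028 0.1794844  0.18778821 0.177354  ]
mat [0.3536 0.2881 0.004 ]
catch [0.4863 0.1206 0.119 ]
dialdisc [0.5703 0.2477 0.14  ]
finmid [ 0.5529 -0.2239  0.045 ]
jar [ 0.5714 -0.0818  0.098 ]
white [0.5715 0.202  0.13  ]
red [0.5233 0.2495 0.13  ]
rcorner [0.677 0.108 0.02 ]
g [ 0.5928 -0.3947  0.072 ]
gb [ 0.5921 -0.3954  0.03  ]
t [ 0.4214 -0.37    0.072 ]
tb [ 0.4211 -0.3722  0.03  ]
t2 [ 0.4478 -0.4848  0.072 ]
t3 [ 0.31   -0.4471  0.072 ]
```

```bash
python3 - <<'E'
from h import *
print(tool([.571,-.082,.21]),tool([.571,-.082,.067]))
E
```

```text
[-56.63827821 -51.41474312   1.24674755] [-56.64304517 -51.38749428  15.5467208 ]
```

Call:
{"fn": "play_rows", "kwargs": {"gripper": [-1, -1, -1, -1, -1, -1, -1, -1, -1, -1, -1, -1], "delta_pos": [[-5, -4.5, 0], [-10, -9.1, 0], [-15, -13.6, 0], [-20, -18.2, 0], [-25, -22.7, 0.3], [-30, -27.2, 0.5], [-35, -31.8, 0.7], [-40, -36.3, 0.9], [-45, -40.8, 1], [-50, -45.4, 1.2], [-56.6, -51.4, 1.2], [-56.6, -51.4, 1.2]], "turn": [[0, 0, 0], [0, 0, 0], [0, 0, 0], [0, 0, 0], [0, 0, 0], [0, 0, 0], [0, 0, 0], [0, 0, 0], [0, 0, 0], [0, 0, 0], [0, 0, 0], [0, 0, 0]], "squeeze": 20}}

```text
time: 1.6
position: [0.5644, -0.0701, 0.2103]
tool_rot: [0.167, 0.986, 0.0, -0.0]
ft_force: [0.9, 0.5, -0.5]
grip_width: 0.0872
grip_force: 0.0
```

Call:
{"fn": "play_rows", "kwargs": {"gripper": [-1, -1], "delta_pos": [[0, 0, 0], [0, 0, 0]], "turn": [[0, 0, 0], [0, 0, 0]]}}

```text
time: 1.85
position: [0.563, -0.0679, 0.21]
tool_rot: [0.167, 0.986, 0.0, -0.001]
ft_force: [-1.5, 0.5, 0.5]
grip_width: 0.0872
grip_force: 0.0
```

```bash
python3 - <<'E'
from h import *
c=snap('wrist','w1'); print(c['vfov'],np.round(-np.array(c['R']).T@c['t'],3)); print(tool([.571,-.082,.067]),robot.get_obs()['position'])
print(wp(c,[[.571,-.082,.102],[.571,-.082,.004],[.6568,.0357,.014],[.4694,-.1406,.014]]))
a=cv2.imread('pics/w1.png'); cv2.imwrite('pics/w1b.png',cv2.resize(a,(800,600)))
E
```

```text
69.62195007720554 [ 0.499 -0.045  0.372]
[-1.30696781 -1.13638892 14.30716695] [ 0.56270991 -0.0671406   0.21010811]
[[263.35944254 217.01872219]
 [266.26990421 194.49182039]
 [377.21174753 229.06612002]
 [188.94677432 131.80603641]]
```

View pics/w1b.png

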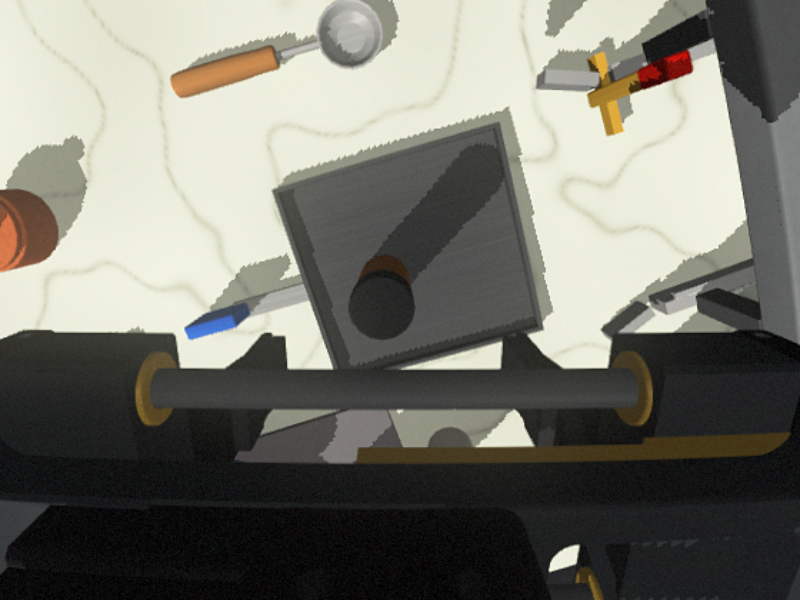

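The wrist view shows the jar's cap top at (382,303) of 800x600. The tray corners are at (274,190), (500,124) and (541,328). The catch's red grip is top right and the blue fin is at left.

```bash
python3 - <<'E'
from h import *
c=load('w1'); s=lambda u,v,z:pw(c,(u+.5)*.7-.5,(v+.5)*.7-.5,z)
j=s(382,304,.102);print('jar',j,tool([j[0],j[1],.068]))
for p in [(274,190,.014),(500,124,.014),(541,328,.014),(340,368,.014),(246,310,.045),(188,332,.045)]: print(s(*p))
print('catch',s(690,64,.119))
E
```

```text
jar [ 0.56821483 -0.0771617   0.102     ] [-0.88482018 -0.77075112 14.20835803]
[ 0.47155916 -0.13808468  0.014     ]
[0.4831157  0.04924184 0.014     ]
[0.65786555 0.03718671 0.014     ]
[ 0.63475396 -0.14324572  0.014     ]
[ 0.55198442 -0.18763581  0.045     ]
[ 0.55330463 -0.24056134  0.045     ]
catch [0.48984516 0.13273813 0.119     ]
```

Call:
{"fn": "play_rows", "kwargs": {"gripper": [-1, -1, -1, -1, -1, -1, 0.6, 0.6, 0.6, 0.6, 0.6], "delta_pos": [[-1, -0.9, 3], [-1, -0.9, 7], [-1, -0.9, 11], [-1, -0.9, 13], [-1, -0.9, 14.2], [-1, -0.9, 14.2], [-1, -0.9, 14.2], [-1, -0.9, 14.2], [-1, -0.9, 14.2], [-1, -0.9, 14.2], [-1, -0.9, 14.2]], "turn": [[0, 0, 0], [0, 0, 0], [0, 0, 0], [0, 0, 0], [0, 0, 0], [0, 0, 0], [0, 0, 0], [0, 0, 0], [0, 0, 0], [0, 0, 0], [0, 0, 0]], "squeeze": 25}}

```text
time: 3.28
position: [0.5705, -0.0801, 0.0688]
tool_rot: [0.167, 0.986, 0.0, 0.0]
ft_force: [-0.2, 0.6, -0.5]
grip_width: 0.045
grip_force: 0.1
```

Call:
{"fn": "play_rows", "kwargs": {"gripper": [0.8, 0.8, 0.8, 0.8, 0.8, 0.8, 0.8, 0.8, 0.8], "delta_pos": [[0, 0, 0], [0, 0, 0], [0, 0, -1], [0, 0, -3], [0, 0, -6], [0, 0, -9], [0, 0, -12], [0, 0, -14], [0, 0, -14]], "turn": [[0, 0, 0], [0, 0, 0], [0, 0, 0], [0, 0, 0], [0, 0, 0], [0, 0, 0], [0, 0, 0], [0, 0, 0], [0, 0, 0]]}}

```text
time: 4.4
position: [0.5714, -0.0803, 0.2107]
tool_rot: [0.167, 0.986, -0.0, 0.002]
ft_force: [0.6, -0.9, -1.6]
grip_width: 0.0433
grip_force: 25.0
```

```bash
python3 - <<'E'
from h import *
print(tool([.354,.288,.2]),robot.get_obs()['position'],robot.get_obs()['grip_width'],robot.get_obs()['grip_force'])
E
```

```text
[32.64107848 27.647024    0.92395506] [ 0.57144691 -0.08033165  0.21066778] 0.04326610033729018 24.9986419826746
```

Call:
{"fn": "play_rows", "kwargs": {"gripper": [0.8, 0.8, 0.8, 0.8, 0.8, 0.8, 0.8, 0.8, 0.8, 0.8, 0.8, 0.8], "delta_pos": [[2, 1.7, 0], [5, 4.2, 0], [9, 7.6, 0], [13, 11, 0], [17, 14.4, 0], [21, 17.8, 0], [25, 21.2, 0], [28.5, 24.1, 0], [31, 26.3, 0], [32.6, 27.6, 0], [32.6, 27.6, 0], [32.6, 27.6, 0]], "turn": [[0, 0, 0], [0, 0, 0], [0, 0, 0], [0, 0, 0], [0, 0, 0], [0, 0, 0], [0, 0, 0], [0, 0, 0], [0, 0, 0], [0, 0, 0], [0, 0, 0], [0, 0, 0]]}}

```text
time: 5.9
position: [0.3532, 0.2872, 0.2082]
tool_rot: [0.167, 0.986, -0.0, -0.0]
ft_force: [-0.2, -0.2, -1.2]
grip_width: 0.0434
grip_force: 25.0
```

```bash
python3 - <<'E'
from h import *
print(robot.get_obs()['position'],robot.get_obs()['grip_width'],robot.get_obs()['grip_force'])
for n in ['top','scene','wrist']: snap(n,n+'2')
c=load('top2'); print(wp(c,[[.354,.288,.004],[.354,.288,.138]]))
a=cv2.imread('pics/top2.png')[200:340,80:240]; b=cv2.imread('pics/wrist2.png')
a=cv2.resize(a,(400,350)); b=cv2.resize(b,(400,300)); b=np.vstack([b,np.zeros((50,400,3),np.uint8)]); cv2.imwrite('pics/m2.png',np.hstack([a,b]))
E
```

```text
[0.35323039 0.2872043  0.20818001] 0.04335393410211189 25.000008763745427
[[146.15500474 277.02268263]
 [131.89235275 276.39164546]]
```

View pics/m2.png

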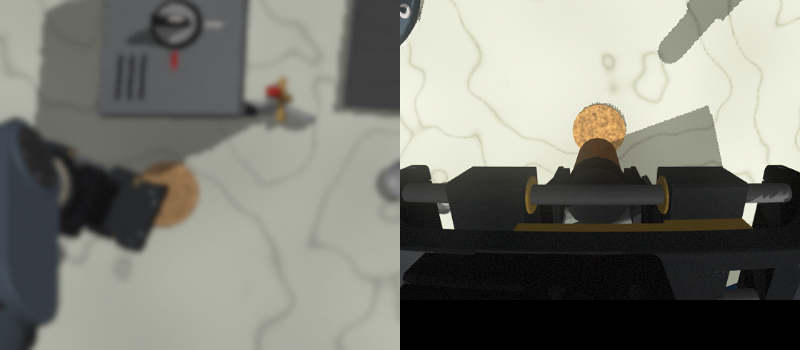

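The wrist view shows the jar held and the mat ahead of it, with mat edges at columns 173 to 226 and its top at row 103 of the 400x300 half. I'll compare that with the projected mat circle.

```bash
python3 - <<'E'
from h import *
c=load('wrist2'); th=np.linspace(0,6.28,60)
p=wp(c,[[.354+.046*np.cos(t),.288+.046*np.sin(t),.004] for t in th]); print(p.min(0),p.max(0))
hsv=cv2.cvtColor(c['color'],cv2.COLOR_RGB2HSV); m=cv2.inRange(hsv,(8,90,120),(25,255,255)); m[230:]=0
n,l,s,ce=cv2.connectedComponentsWithStats(m); i=1+np.argmax(s[1:,4]); print(s[i])
ct=max(cv2.findContours((l==i).astype(np.uint8),0,1)[0],key=len)[:,0]
# fit the mat centre on upper boundary points
from scipy.optimize import least_squares
pts=np.array([q for q in ct if q[1]<185]); W=np.array([pw(c,q[0],q[1],.004)[:2] for q in pts])
r=least_squares(lambda x:np.hypot(*(W-x).T)-.046,[.354,.288],loss='soft_l1',f_scale=.002); print(r.x, np.abs(r.fun).mean())
E
```

```text
[238.42075752 146.72604703] [313.20152246 220.37864876]
[ 242  146   74   64 3305]
[0.35470235 0.29102034] 0.0005276080038519197
```

Call:
{"fn": "play_rows", "kwargs": {"gripper": [0.8, 0.8, 0.8, 0.8, 0.8, 0.8, 0.8, 0.8, 0.8], "delta_pos": [[0, 0.3, 2], [0, 0.3, 5], [0, 0.3, 8], [0, 0.3, 11], [0, 0.3, 12.5], [0, 0.3, 13.3], [0, 0.3, 13.7], [0, 0.3, 13.9], [0, 0.3, 13.9]], "turn": [[0, 0, 0], [0, 0, 0], [0, 0, 0], [0, 0, 0], [0, 0, 0], [0, 0, 0], [0, 0, 0], [0, 0, 0], [0, 0, 0]]}}

```text
time: 7.18
position: [0.3546, 0.2907, 0.0701]
tool_rot: [0.167, 0.986, 0.0, 0.0]
ft_force: [0.1, -0.4, -1.3]
grip_width: 0.043
grip_force: 25.0
```

Call:
{"fn": "play_rows", "kwargs": {"gripper": [0.8, 0.8, 0.8, -1, -1, -1, -1, -1, -1, -1, -1], "delta_pos": [[0, 0, 0.1], [0, 0, 0.15], [0, 0, 0.15], [0, 0, 0.1], [0, 0, 0.1], [0, 0, 0.1], [0, 0, 0], [0, 0, -2], [0, 0, -7], [0, 0, -12], [0, 0, -14]], "turn": [[0, 0, 0], [0, 0, 0], [0, 0, 0], [0, 0, 0], [0, 0, 0], [0, 0, 0], [0, 0, 0], [0, 0, 0], [0, 0, 0], [0, 0, 0], [0, 0, 0]]}}

```text
time: 8.55
position: [0.3554, 0.2912, 0.2125]
tool_rot: [0.167, 0.986, 0.001, 0.002]
ft_force: [0.3, 0.1, 0.6]
grip_width: 0.087
grip_force: 0.0
```

```bash
python3 - <<'E'
from h import *
print(robot.get_obs()['position'],robot.get_obs()['time'])
c=snap('top','top3')
a=cv2.imread('pics/top3.png'); d=cv2.absdiff(a,cv2.imread('pics/top0.png'))
# pots by colour
hsv=cv2.cvtColor(c['color'],cv2.COLOR_RGB2HSV)
for nm,lo,hi in [('terra',(5,130,60),(15,255,255)),('green',(70,80,40),(90,255,255))]:
    n,l,s,ce=cv2.connectedComponentsWithStats(cv2.inRange(hsv,lo,hi))
    for i in range(1,n):
        if s[i,4]>80: print(nm,s[i],np.round(pw(c,*ce[i],.03),3))
print(tool([.4214,-.371,.2]))
E
```

```text
[0.35535438 0.29121862 0.21249992] 8.55
terra [463 148  16  96 733] [ 0.66  -0.855  0.03 ]
terra [360 246  18  17 185] [ 0.447 -0.482  0.03 ]
terra [327 253  18  17 187] [ 0.42  -0.369  0.03 ]
terra [381 277  19  18 211] [ 0.341 -0.553  0.03 ]
terra [349 286  19  18 206] [ 0.31  -0.446  0.03 ]
green [334 205  17  17 172] [ 0.589 -0.393  0.03 ]
[-27.91584937 -60.45853952   1.19991788]
```

Call:
{"fn": "play_rows", "kwargs": {"gripper": [-0.1, -0.1, -0.1, -0.1, -0.1, -0.1, -0.1, -0.1, -0.1, -0.1, -0.1, -0.1], "delta_pos": [[-3, -3.7, 0], [-7.5, -9, 0], [-11.5, -14, 0], [-15.5, -19, 0], [-19.5, -24, 0], [-23, -28, 0], [-24, -33.5, 0], [-24.8, -39, 0], [-25.6, -44.5, 0], [-26.4, -50, 0], [-27.2, -55, 0], [-27.9, -60.5, 0]], "turn": [[0, 0, 0], [0, 0, 0], [0, 0, 0], [0, 0, 0], [0, 0, 0], [0, 0, 0], [0, 0, 0], [0, 0, 0], [0, 0, 0], [0, 0, 0], [0, 0, 0], [0, 0, 0]]}}

```text
time: 10.1
position: [0.4181, -0.3735, 0.2086]
tool_rot: [0.167, 0.986, 0.001, -0.001]
ft_force: [0.0, 0.3, -0.7]
grip_width: 0.0482
grip_force: 0.0
```

```bash
cat >> h.py <<'E'
def knob(c,guess,z):
    "knob top centre near guess: grey disc on a coloured lid -> low-saturation centroid inside the colour blob"
    p=wp(c,[guess])[0]; return p
E
python3 - <<'E'
from h import *
o=robot.get_obs();print(o['position'],o['grip_width'])
c=snap('wrist','w4'); print(wp(c,[[.4214,-.371,.072]])); print(tool([.421,-.370,.047]))
cv2.imwrite('pics/w4b.png',cv2.imread('pics/w4.png'))
E
```

```text
[ 0.41810256 -0.37351592  0.20856048] 0.04816204439936527
[[278.08221885 199.37462414]]
[ 0.11845785  1.37991522 16.18784166]
```

View pics/w4b.png

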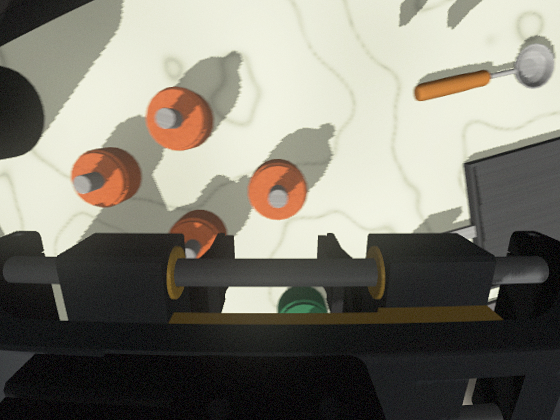

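The wrist view shows the target terracotta pot's knob at (278,197), matching its predicted position of (278,199). The other three are further left and the green pot is at (303,300). I'll settle the arm first and then reread.

Call:
{"fn": "play_rows", "kwargs": {"gripper": [-0.1, -0.1, -0.1], "delta_pos": [[0, 0, 0], [0, 0, 0], [0, 0, 0]], "turn": [[0, 0, 0], [0, 0, 0], [0, 0, 0]]}}

```text
time: 10.52
position: [0.4191, -0.3707, 0.2094]
tool_rot: [0.166, 0.986, 0.001, -0.0]
ft_force: [0.4, 0.8, -1.1]
grip_width: 0.0477
grip_force: 0.0
```

```bash
python3 - <<'E'
from h import *
o=robot.get_obs();print(o['position'],o['joint_velocities'].max())
c=snap('wrist','w5'); p=wp(c,[[.421,-.370,.072]])[0]; print(p)
g=c['color'].astype(int); hsv=cv2.cvtColor(c['color'],cv2.COLOR_RGB2HSV)
m=cv2.inRange(hsv,(0,0,60),(180,60,255)); m[:int(p[1])-14]=0;m[int(p[1])+14:]=0;m[:,:int(p[0])-14]=0;m[:,int(p[0])+14:]=0
n,l,s,ce=cv2.connectedComponentsWithStats(m)
for i in range(1,n):
  if s[i,4]>40: print(s[i],ce[i],pw(c,*ce[i],.07))
print(tool([.421,-.370,.047]))
E
```

```text
[ 0.41910143 -0.37069885  0.2093969 ] 0.0007387915894177052
[275.9992854  198.42534863]
[267 185  19  23 342] [276.43274854 195.78362573] [ 0.41897366 -0.36882351  0.07      ]
[-0.14624935  0.13442244 16.25769528]
```

Call:
{"fn": "play_rows", "kwargs": {"gripper": [-0.1, -0.1, -0.1, -0.1, -0.1, -0.1, -0.1, 1, 1, 1, 1], "delta_pos": [[0, 0.1, 3], [0, 0.1, 8], [0, 0.1, 12], [0, 0.1, 14.5], [0, 0.1, 15.8], [0, 0.1, 16.2], [0, 0.1, 16.2], [0, 0.1, 16.2], [0, 0.1, 16.2], [0, 0.1, 16.2], [0, 0.1, 16.2]], "turn": [[0, 0, 0], [0, 0, 0], [0, 0, 0], [0, 0, 0], [0, 0, 0], [0, 0, 0], [0, 0, 0], [0, 0, 0], [0, 0, 0], [0, 0, 0], [0, 0, 0]], "squeeze": 30}}

```text
time: 11.95
position: [0.4193, -0.3713, 0.0478]
tool_rot: [0.167, 0.986, 0.0, -0.0]
ft_force: [-0.8, -0.3, -1.1]
grip_width: 0.0194
grip_force: 29.9
```

Call:
{"fn": "play_rows", "kwargs": {"gripper": [1, 1, 1, 1, 1, 1, 1, 1, 1, 1, 1, 1], "delta_pos": [[0, 0, -1], [0, 0, -4], [0, 0, -7], [-0.1, 2, -9], [-0.3, 6, -9], [-0.6, 11, -9], [-0.9, 17, -9], [-1.2, 23, -9], [-1.5, 29, -9], [-1.8, 34, -9], [-1.9, 37.5, -9], [-2, 38.9, -9]], "turn": [[0, 0, 0], [0, 0, 0], [0, 0, 0], [0, 0, 0], [0, 0, 0], [0, 0, 0], [0, 0, 0], [0, 0, 0], [0, 0, 0], [0, 0, 0], [0, 0, 0], [0, 0, 0]]}}

```text
time: 13.45
position: [0.5655, -0.0075, 0.1377]
tool_rot: [0.165, 0.986, 0.0, -0.001]
ft_force: [-0.2, 0.2, -1.7]
grip_width: 0.0191
grip_force: 29.9
```

Call:
{"fn": "play_rows", "kwargs": {"gripper": [1, 1, 1], "delta_pos": [[0, 0, 0], [0, 0, 0], [0, 0, 0]], "turn": [[0, 0, 0], [0, 0, 0], [0, 0, 0]]}}

```text
time: 13.82
position: [0.5656, -0.0119, 0.1377]
tool_rot: [0.168, 0.986, -0.0, -0.0]
ft_force: [0.6, -0.2, -1.0]
grip_width: 0.0195
grip_force: 29.9
```

```bash
python3 - <<'E'
from h import *
o=robot.get_obs();print(o['position'],o['grip_width'],o['ft_force'],tool([.566,-.010,.0525]))
E
```

```text
[ 0.56559223 -0.01194083  0.1376618 ] 0.019495309437621993 [ 0.64997464 -0.24730136 -1.04621601] [0.02225634 0.19894646 8.51613603]
```

Call:
{"fn": "play_rows", "kwargs": {"gripper": [1, 1, 1, 1, 1, 1, 0, 0, 0, 0, 0, 0], "delta_pos": [[0, 0.2, 3], [0, 0.2, 6], [0, 0.2, 7.7], [0, 0.2, 8.3], [0, 0.2, 8.6], [0, 0.2, 8.6], [0, 0.2, 8.6], [0, 0.2, 8.6], [0, 0.2, 8.5], [0, 0.2, 6], [0, 0.2, 2], [0, 0.2, -4]], "turn": [[0, 0, 0], [0, 0, 0], [0, 0, 0], [0, 0, 0], [0, 0, 0], [0, 0, 0], [0, 0, 0], [0, 0, 0], [0, 0, 0], [0, 0, 0], [0, 0, 0], [0, 0, 0]]}}

```text
time: 15.32
position: [0.5653, -0.0086, 0.1776]
tool_rot: [0.167, 0.986, 0.0, -0.002]
ft_force: [0.7, 0.0, -0.3]
grip_width: 0.0433
grip_force: 0.0
```

```bash
python3 - <<'E'
from h import *
o=robot.get_obs();print(o['position'],o['grip_width'],o['ft_force'],tool([.591,-.394,.2]))
E
```

```text
[ 0.56530699 -0.00855118  0.17758484] 0.04328359690028786 [ 0.67520287  0.04365788 -0.29821869] [-15.08590821 -35.56016718  -2.28550686]
```

Call:
{"fn": "play_rows", "kwargs": {"gripper": [0, 0, 0, 0, 0, 0, 0, 0, 0, 0, 0], "delta_pos": [[-1, -2.5, -1], [-3, -7, -2], [-5, -12, -2.2], [-7.2, -17, -2.2], [-9.3, -22, -2.2], [-11.5, -27, -2.2], [-13.6, -32, -2.2], [-15, -35.5, -2.2], [-15, -35.5, -2.2], [-15, -35.5, -2.2], [-15, -35.5, -2.2]], "turn": [[0, 0, 0], [0, 0, 0], [0, 0, 0], [0, 0, 0], [0, 0, 0], [0, 0, 0], [0, 0, 0], [0, 0, 0], [0, 0, 0], [0, 0, 0], [0, 0, 0]]}}

```text
time: 16.7
position: [0.5917, -0.3916, 0.1997]
tool_rot: [0.166, 0.986, 0.0, -0.0]
ft_force: [-0.1, 0.2, -0.1]
grip_width: 0.0437
grip_force: 0.0
```

```bash
python3 - <<'E'
from h import *
o=robot.get_obs();print(o['position'],np.abs(o['joint_velocities']).max())
c=snap('wrist','w6'); snap('top','top6'); p=wp(c,[[.591,-.394,.072]])[0]; print(p)
hsv=cv2.cvtColor(c['color'],cv2.COLOR_RGB2HSV)
m=cv2.inRange(hsv,(0,0,60),(180,60,255)); q=np.zeros_like(m); a,b=p.astype(int); q[b-16:b+16,a-16:a+16]=m[b-16:b+16,a-16:a+16]
n,l,s,ce=cv2.connectedComponentsWithStats(q)
for i in range(1,n):
  if s[i,4]>40: print(s[i],ce[i],pw(c,*ce[i],.07))
t=load('top6')['color'][185:225,320:360]; x=cv2.imread('pics/w6.png')[100:300,180:380]
cv2.imwrite('pics/m6.png',np.hstack([cv2.resize(t[:,:,::-1],(400,400)),cv2.resize(x,(400,400))]))
print(tool([.591,-.394,.047]))
E
```

```text
[ 0.59171726 -0.39155408  0.19973018] 0.004245027590592313
[272.18494412 199.2147524 ]
[263 186  20  25 395] [272.97974684 197.99240506] [ 0.59052657 -0.39301936  0.07      ]
[ 1.23200591e-02 -2.41204621e-01  1.52930814e+01]
```

View pics/m6.png

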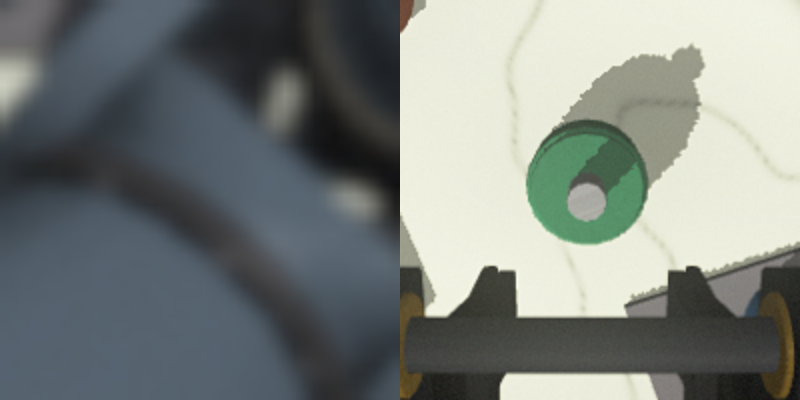

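The green pot's knob is at (587,201) of the crop, centred between the fingers and within 2 mm of the estimate. I'm descending onto it.

Call:
{"fn": "play_rows", "kwargs": {"gripper": [0, 0, 0, 0, 0, 0, 0, 1, 1, 1, 1], "delta_pos": [[0, -0.2, 3], [0, -0.2, 8], [0, -0.2, 11.5], [0, -0.2, 13.8], [0, -0.2, 14.9], [0, -0.2, 15.2], [0, -0.2, 15.2], [0, -0.2, 15.2], [0, -0.2, 15.2], [0, -0.2, 15.2], [0, -0.2, 15.2]], "turn": [[0, 0, 0], [0, 0, 0], [0, 0, 0], [0, 0, 0], [0, 0, 0], [0, 0, 0], [0, 0, 0], [0, 0, 0], [0, 0, 0], [0, 0, 0], [0, 0, 0]]}}

```text
time: 18.18
position: [0.5912, -0.395, 0.048]
tool_rot: [0.167, 0.986, 0.0, 0.0]
ft_force: [0.6, 1.2, 0.6]
grip_width: 0.0192
grip_force: 29.9
```

```bash
python3 - <<'E'
from h import *
o=robot.get_obs();print(o['position'],o['grip_width'],o['grip_force'],tool([.562,-.094,.135]))
E
```

```text
[ 0.59119604 -0.39504304  0.04799501] 0.019225389994032876 29.938182611949742 [12.64862173 27.47542783 -8.69512137]
```

Call:
{"fn": "play_rows", "kwargs": {"gripper": [1, 1, 1, 1, 1, 1, 1, 1, 1, 1, 1, 1], "delta_pos": [[0, 0, -1], [0, 0, -4], [0, 0, -7], [0.7, 1.5, -8.7], [2.5, 5.5, -8.7], [5, 11, -8.7], [7.5, 16.5, -8.7], [10, 21.8, -8.7], [12, 26, -8.7], [12.6, 27.4, -8.7], [12.6, 27.4, -8.7], [12.6, 27.4, -8.7]], "turn": [[0, 0, 0], [0, 0, 0], [0, 0, 0], [0, 0, 0], [0, 0, 0], [0, 0, 0], [0, 0, 0], [0, 0, 0], [0, 0, 0], [0, 0, 0], [0, 0, 0], [0, 0, 0]]}}

```text
time: 19.68
position: [0.5627, -0.0964, 0.1349]
tool_rot: [0.167, 0.986, -0.0, 0.001]
ft_force: [0.5, -0.6, -1.5]
grip_width: 0.0188
grip_force: 29.9
```

```bash
python3 - <<'E'
from h import *
o=robot.get_obs();print(o['position'],o['grip_width'],o['grip_force'],tool([.562,-.094,.052]))
c=snap('scene','sc7');snap('wrist','w7')
a=cv2.imread('pics/sc7.png')[150:330,190:430]; cv2.imwrite('pics/m7.png',cv2.resize(a,None,fx=3,fy=3,interpolation=cv2.INTER_CUBIC))
E
```

```text
[ 0.56271535 -0.09641716  0.134857  ] 0.01882071162128145 29.943939407821745 [0.15906206 0.20931533 8.285364  ]
```

View pics/m7.png

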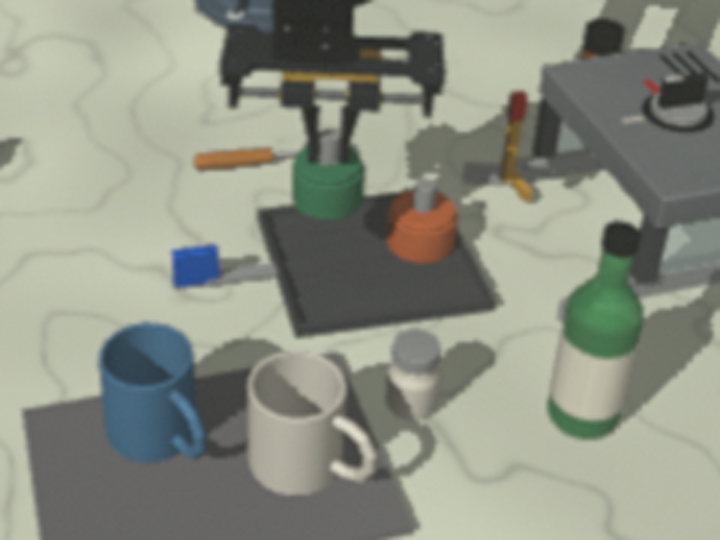

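The scene view shows the terracotta pot upright in the tray at (425,225), the green pot held above it, and the jar standing behind the oven at (603,40). I'm lowering the green pot now.

Call:
{"fn": "play_rows", "kwargs": {"gripper": [1, 1, 1, 1, 1, 1, 0.1, 0.1, 0.1, 0.1, 0.1, 0.1], "delta_pos": [[0, 0.2, 3], [0, 0.2, 6], [0, 0.2, 7.5], [0, 0.2, 8.1], [0, 0.2, 8.3], [0, 0.2, 8.3], [0, 0.2, 8.3], [0, 0.2, 8.3], [0, 0.2, 8.2], [0, 0.2, 5], [0, 0.2, 0], [0, 0.2, -6]], "turn": [[0, 0, 0], [0, 0, 0], [0, 0, 0], [0, 0, 0], [0, 0, 0], [0, 0, 0], [0, 0, 0], [0, 0, 0], [0, 0, 0], [0, 0, 0], [0, 0, 0], [0, 0, 0]]}}

```text
time: 21.28
position: [0.5619, -0.0929, 0.1954]
tool_rot: [0.167, 0.986, 0.0, -0.001]
ft_force: [1.2, -0.2, -0.2]
grip_width: 0.0392
grip_force: 0.0
```

```bash
python3 - <<'E'
from h import *
print(robot.get_obs()['position'],tool([.489,.12,.2]),robot.get_obs()['tool_rot'])
E
```

```text
[ 0.56189311 -0.09292433  0.1954063 ] [13.8834313  17.71390826 -0.42493113] [ 1.66660928e-01  9.86013516e-01  2.20904121e-04 -1.19683871e-03]
```

Call:
{"fn": "play_rows", "kwargs": {"gripper": [-0.6, -0.6, -0.6, -0.6, -0.6, -0.6, -0.6, -0.6, -0.6, -0.6, -0.6, -0.6], "delta_pos": [[0, 0, -1], [1.5, 2, -1], [3.5, 4.5, -1], [5.5, 7, -1], [7.5, 9.5, -1], [9.5, 12, -1], [11.5, 14.5, -1], [13, 16.5, -1], [13.9, 17.7, -1], [13.9, 17.7, -0.4], [13.9, 17.7, -0.4], [13.9, 17.7, -0.4]], "turn": [[0, 0, 0], [0, 0, 0.15], [0, 0, 0.3], [0, 0, 0.45], [0, 0, 0.6], [0, 0, 0.75], [0, 0, 0.9], [0, 0, 1.05], [0, 0, 1.213], [0, 0, 1.213], [0, 0, 1.213], [0, 0, 1.213]]}}

```text
time: 22.78
position: [0.4897, 0.119, 0.1983]
tool_rot: [0.699, 0.715, -0.0, -0.0]
ft_force: [1.0, 0.3, -0.2]
grip_width: 0.0697
grip_force: 0.0
```

```bash
python3 - <<'E'
from h import *
o=robot.get_obs();print(o['position'],o['tool_rot'],o['q'])
r=Ro.from_quat(o['tool_rot']).as_matrix(); print(np.round(r,3))
c=snap('wrist','w8'); snap('top','top8'); snap('scene','sc8')
print(wp(c,[[.4863,.1206,.119],[.49,.1187,.119]]))
a=cv2.imread('pics/w8.png'); cv2.imwrite('pics/w8b.png',cv2.resize(a,(800,600)))
a=cv2.imread('pics/sc8.png')[150:330,190:430]; cv2.imwrite('pics/m8.png',cv2.resize(a,None,fx=3,fy=3,interpolation=cv2.INTER_CUBIC))
E
```

```text
[0.48973618 0.11898064 0.19834445] [ 6.98815245e-01  7.15302155e-01 -2.53632254e-04 -1.26141110e-04] [ 1.63748265e-02  3.99880100e-01  1.75812685e+00 -2.13457314e-04
  9.84123636e-01 -6.82349783e-03]
[[-0.023  1.    -0.001]
 [ 1.     0.023 -0.   ]
 [-0.    -0.001 -1.   ]]
[[270.44096566 211.50977535]
 [274.85859057 213.81532018]]
```

View pics/w8b.png

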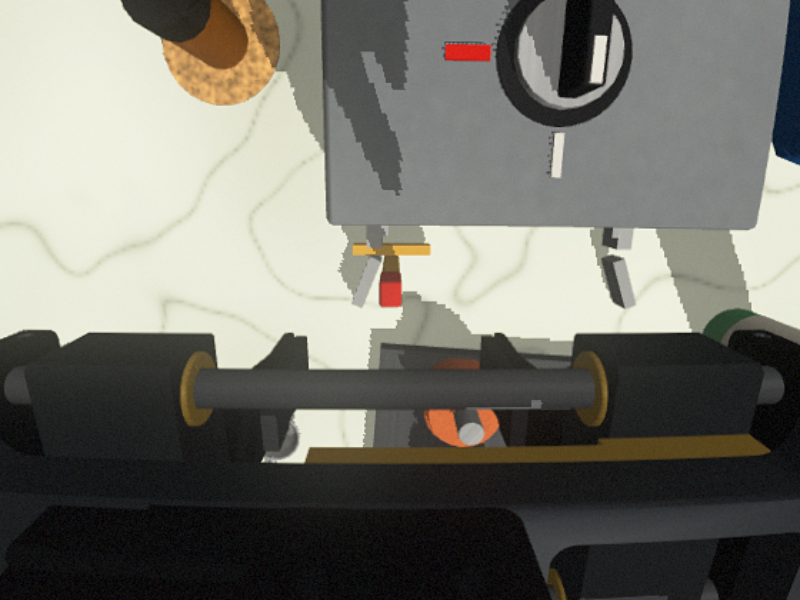

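The wrist view shows the red catch grip's top face at (391,292), and the catch bar at (391,249) lying across the mouth's left side. The hood's front edge runs from (329,222) to (757,229). The dial's white pointer faces the mouth and the jar stands on the mat.

```bash
python3 - <<'E'
from h import *
c=load('w8'); s=lambda u,v,z:pw(c,(u+.5)*.7-.5,(v+.5)*.7-.5,z)
for n,p in dict(red=(391,292,.119),hl=(329,222,.13),hr=(757,229,.13),leadL=(360,304,.022),leadR=(623,304,.022),barl=(353,250,.019),barr=(430,250,.019),dial=(563,58,.14)).items(): print(n,np.round(s(*p),4))
print(tool([.4885,.1225,.087]), tool(list(s(391,292,.119)[:2])+[.087]))
E
```

```text
red [0.4887 0.1269 0.119 ]
hl [0.4551 0.1671 0.13  ]
hr [0.6912 0.1705 0.13  ]
leadL [0.4638 0.0915 0.022 ]
leadR [0.6811 0.0964 0.022 ]
barl [0.4578 0.1352 0.019 ]
barr [0.519  0.1366 0.019 ]
dial [0.5675 0.2481 0.14  ]
[ 0.33945297 -0.12890563 11.16575915] [ 0.77445418 -0.09528328 11.16572886]
```

Call:
{"fn": "play_rows", "kwargs": {"gripper": [-0.6, -0.6, -0.6, -0.6, -0.6, -0.6, 1, 1, 1, 1, 1, 1], "delta_pos": [[0.5, -0.1, 3], [0.5, -0.1, 7], [0.5, -0.1, 9.5], [0.5, -0.1, 11], [0.5, -0.1, 11.1], [0.5, -0.1, 11.1], [0.5, -0.1, 11.1], [0.5, -0.1, 11.1], [0.5, -0.1, 11.1], [0.5, -0.1, 11.1], [0.5, -0.1, 11.1], [0.5, -0.1, 11.1]], "turn": [[0, 0, 0], [0, 0, 0], [0, 0, 0], [0, 0, 0], [0, 0, 0], [0, 0, 0], [0, 0, 0], [0, 0, 0], [0, 0, 0], [0, 0, 0], [0, 0, 0], [0, 0, 0]], "squeeze": 15}}

```text
time: 24.42
position: [0.4884, 0.1246, 0.0877]
tool_rot: [0.699, 0.715, -0.0, -0.0]
ft_force: [-0.1, -0.2, 1.3]
grip_width: 0.0176
grip_force: 0.0
```

Call:
{"fn": "play_rows", "kwargs": {"gripper": [1, 1, 1, 1, 1, 1, 1, 1, 1, 1, 1], "delta_pos": [[0, 0, 0], [0, 0, 0], [0, -0.7, 0], [0, -1.5, 0], [0, -2.3, 0], [0, -3, 0], [0, -3.7, 0], [0, -4.2, 0], [0, -4.5, 0], [0, -4.6, 0], [0, -4.6, 0]], "turn": [[0, 0, 0], [0, 0, 0], [0, 0, 0], [0, 0, 0], [0, 0, 0], [0, 0, 0], [0, 0, 0], [0, 0, 0], [0, 0, 0], [0, 0, 0], [0, 0, 0]]}}

```text
time: 25.8
position: [0.4449, 0.1238, 0.0877]
tool_rot: [0.699, 0.715, 0.002, 0.002]
ft_force: [5.0, 2.3, -6.6]
grip_width: 0.0119
grip_force: 15.0
```

Call:
{"fn": "play_rows", "kwargs": {"gripper": [1, 1, 1], "delta_pos": [[0, -0.3, 0], [0, -0.4, 0], [0, -0.4, 0]], "turn": [[0, 0, 0], [0, 0, 0], [0, 0, 0]]}}

```text
time: 26.18
position: [0.4448, 0.1238, 0.0877]
tool_rot: [0.699, 0.715, 0.005, 0.004]
ft_force: [11.2, 3.6, -13.7]
grip_width: 0.0117
grip_force: 15.0
```

Call:
{"fn": "play_rows", "kwargs": {"gripper": [1, 0.2, 0.2, 0.2, 0.2, 0.2, 0.2, 0.2], "delta_pos": [[0, 0.7, 0], [0, 0.7, 0], [0, 0.7, 0], [0, 0.7, 0], [0, 0.7, -2], [0, 0.7, -6], [0, 0.7, -11], [0, 0.7, -11]], "turn": [[0, 0, 0], [0, 0, 0], [0, 0, 0], [0, 0, 0], [0, 0, 0], [0, 0, 0], [0, 0, 0], [0, 0, 0]]}}

```text
time: 27.18
position: [0.4478, 0.1237, 0.201]
tool_rot: [0.699, 0.715, 0.003, 0.003]
ft_force: [0.3, 0.1, -0.3]
grip_width: 0.0346
grip_force: 0.0
```

Call:
{"fn": "play_rows", "kwargs": {"gripper": [0, 0, 0, 0, 0, 0, 0, 0, 0, 0, 0], "delta_pos": [[-3, 0.9, 0], [-7, 2, 0], [-12, 3.5, 0], [-17, 4.9, 0], [-22, 6.4, 0], [-27, 7.8, 0], [-32, 9.3, 0], [-34.8, 10.1, 0], [-34.8, 10.1, 0], [-34.8, 10.1, 0], [-34.8, 10.1, 0]], "turn": [[0, 0, 0.01], [0, 0, 0.02], [0, 0, 0.03], [0, 0, 0.04], [0, 0, 0.05], [0, 0, 0.06], [0, 0, 0.073], [0, 0, 0.073], [0, 0, 0.073], [0, 0, 0.073], [0, 0, 0.073]]}}

```text
time: 28.55
position: [0.5537, -0.2202, 0.1972]
tool_rot: [0.724, 0.69, -0.0, -0.001]
ft_force: [-0.2, 0.0, 0.4]
grip_width: 0.0434
grip_force: 0.0
```

```bash
python3 - <<'E'
from h import *
o=robot.get_obs();print(o['position'],o['tool_rot'],o['q'][5],o['time'])
c=snap('wrist','w9'); snap('top','top9'); snap('scene','sc9')
a=cv2.imread('pics/w9.png'); cv2.imwrite('pics/w9b.png',cv2.resize(a,(800,600)))
E
```

```text
[ 0.55366712 -0.22023825  0.19721544] [ 7.24113799e-01  6.89679773e-01 -1.50904061e-04 -9.97209210e-04] -0.5174653480001032 28.55
```

View pics/w9b.png

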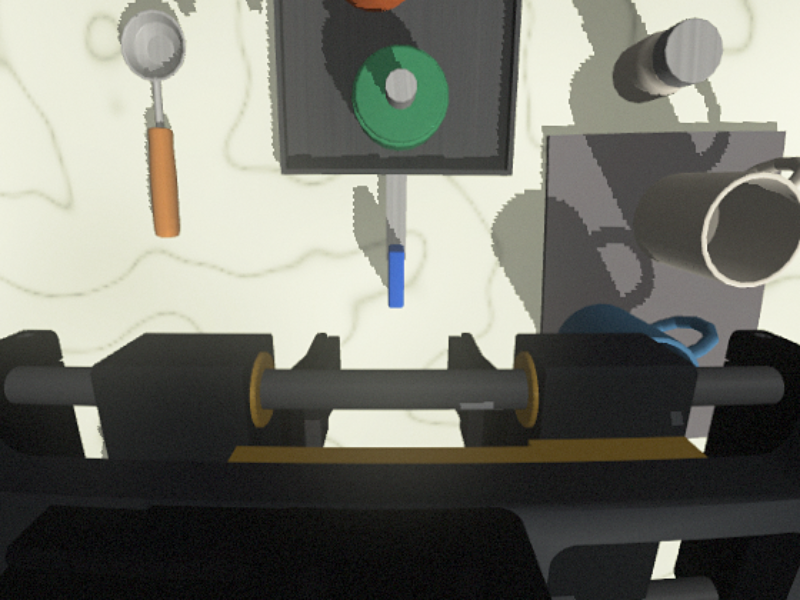

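The wrist view shows the blue fin's top at (397,275), lined up with the tool, and the green pot in the middle of the tray. The blue mug at (610,320) may come close to the gripper's body, so I'll check that.

```bash
python3 - <<'E'
from h import *
c=load('w9'); s=lambda u,v,z:pw(c,(u+.5)*.7-.5,(v+.5)*.7-.5,z)
print('fin',s(397,275,.045),s(397,250,.045),s(397,306,.045)); print('tray -x corners',s(283,172,.014),s(511,172,.014))
print('green',s(401,87,.076))
t=load('top0'); print('mug blue',pw(t,451/1.4286,243/1.4286,.085),pw(t,409/1.4286,217/1.4286,.085),pw(t,364/1.4286,240/1.4286,.07))
t=load('top9'); hsv=cv2.cvtColor(t['color'],cv2.COLOR_RGB2HSV); n,l,st,ce=cv2.connectedComponentsWithStats(cv2.inRange(hsv,(95,100,40),(112,255,255)))
for i in range(1,n):
    if st[i,4]>60: print(st[i],pw(t,*ce[i],.085))
print(tool([.554,-.222,.014]))
E
```

```text
fin [ 0.55685247 -0.21774697  0.045     ] [ 0.55772683 -0.19907963  0.045     ] [ 0.55573397 -0.24165766  0.045     ]
tray -x corners [ 0.47234263 -0.13844404  0.014     ] [ 0.6488819  -0.14700387  0.014     ]
green [ 0.564878   -0.09429341  0.076     ]
mug blue [ 0.72998188 -0.29568162  0.085     ] [ 0.79390426 -0.19254805  0.085     ] [ 0.73762129 -0.08314605  0.07      ]
[  79   95   95   65 4436] [0.86644463 0.36785619 0.085     ]
[307 157  18  25 203] [ 0.72563249 -0.29571511  0.085     ]
[421 325  24  19 149] [ 0.19276967 -0.674936    0.085     ]
[-1.22574945e-01 -1.71854619e-02  1.83781315e+01]
```

Call:
{"fn": "play_rows", "kwargs": {"gripper": [0, 0, 0, 0, 0, 0, 0, 1, 1, 1, 1, 1], "delta_pos": [[0, 0.1, 4], [0, 0.1, 9], [0, 0.1, 13], [0, 0.1, 16], [0, 0.1, 17.8], [0, 0.1, 18.3], [0, 0.1, 18.3], [0, 0.1, 18.3], [0, 0.1, 18.3], [0, 0.1, 18.3], [0, 0.1, 18.3], [0, 0.1, 18.3]], "turn": [[0, 0, 0], [0, 0, 0], [0, 0, 0], [0, 0, 0], [0, 0, 0], [0, 0, 0], [0, 0, 0], [0, 0, 0], [0, 0, 0], [0, 0, 0], [0, 0, 0], [0, 0, 0]], "squeeze": 35}}

```text
time: 30.2
position: [0.5554, -0.222, 0.015]
tool_rot: [0.725, 0.689, -0.0, 0.0]
ft_force: [-1.8, 0.2, 3.5]
grip_width: 0.012
grip_force: 35.0
```

```bash
python3 - <<'E'
from h import *
o=robot.get_obs();print(o['position'],o['tool_rot'],o['grip_width'],o['grip_force'],o['ft_force'])
r=Ro.from_quat(o['tool_rot']).as_matrix(); print(np.degrees(np.arctan2(r[1,0],r[0,0])))
# target: tray axis x at oven yaw 91.25, on oven axis
th=np.radians(91.25); ex=np.array([np.cos(th),np.sin(th)]); O=np.array([.5704,.239])
tc=o['position'][:2]+.172*np.array([r[0,0],r[1,0]]); print('tray centre est',tc)
for X in [-.275,-.23,-.2,0.002]:
    p=O+(X-.172)*ex; print(X,p,tool([*p,.0141]), 'dist back', O+X*ex)
E
```

```text
[ 0.5553997  -0.22202837  0.01495526] [ 7.24600682e-01  6.89168956e-01 -3.35475057e-05  4.63923443e-06] 0.011961461355124646 34.9989259801805 [-1.83782011  0.15148809  3.48267309]
87.12872116834973
tray centre est [ 0.56401557 -0.0502443 ]
-0.275 [ 0.58015125 -0.20789363] [1.5356906  2.40124764 0.08534699] dist back [ 0.57639909 -0.03593456]
-0.23 [ 0.57916958 -0.16290433] [6.02405432 2.07784219 0.08511286] dist back [0.57541742 0.00905473]
-0.2 [ 0.57851514 -0.13291147] [9.0162968  1.86223856 0.08495677] dist back [0.57476298 0.03904759]
0.002 [0.57410853 0.06904046] [29.16406282  0.41050745  0.08390578] dist back [0.57035637 0.24099952]
```

Call:
{"fn": "play_rows", "kwargs": {"gripper": [1, 1, 1, 1, 1, 1, 1, 1, 1, 1], "delta_pos": [[0.3, 0.3, 0], [0.7, 0.6, 0], [1, 0.9, 0], [1.4, 1.2, 0], [1.8, 1.5, 0], [2.2, 1.8, 0], [2.5, 2.1, 0], [2.8, 2.3, 0], [2.8, 2.3, 0], [2.8, 2.3, 0]], "turn": [[0, 0, -0.01], [0, 0, -0.02], [0, 0, -0.03], [0, 0, -0.04], [0, 0, -0.05], [0, 0, -0.06], [0, 0, -0.068], [0, 0, -0.072], [0, 0, -0.072], [0, 0, -0.072]]}}

```text
time: 31.45
position: [0.5804, -0.1956, 0.015]
tool_rot: [0.699, 0.715, -0.0, 0.001]
ft_force: [-0.6, -4.7, 3.6]
grip_width: 0.0119
grip_force: 35.1
```

```bash
python3 - <<'E'
from h import *
o=robot.get_obs();print(o['position'],o['grip_width'],o['grip_force'],o['ft_force'],o['moment'])
r=Ro.from_quat(o['tool_rot']).as_matrix(); print(np.degrees(np.arctan2(r[1,0],r[0,0])))
c=snap('wrist','w10'); snap('top','top10'); snap('scene','sc10')
a=cv2.imread('pics/w10.png'); b=cv2.imread('pics/sc10.png')
cv2.imwrite('pics/m10.png',np.vstack([cv2.resize(a[:240],(700,300)),cv2.resize(b[130:330,180:530],(525,300)).repeat(1,0) if 0 else cv2.copyMakeBorder(cv2.resize(b[130:330,180:530],(525,300)),0,0,0,175,0)]))
E
```

```text
[ 0.58038105 -0.19561124  0.01496204] 0.01187521699329981 35.108548435382545 [-0.57250561 -4.74773239  3.63807627] [-0.74260832  0.31421487  0.37667039]
91.31963769246613
```

View pics/m10.png

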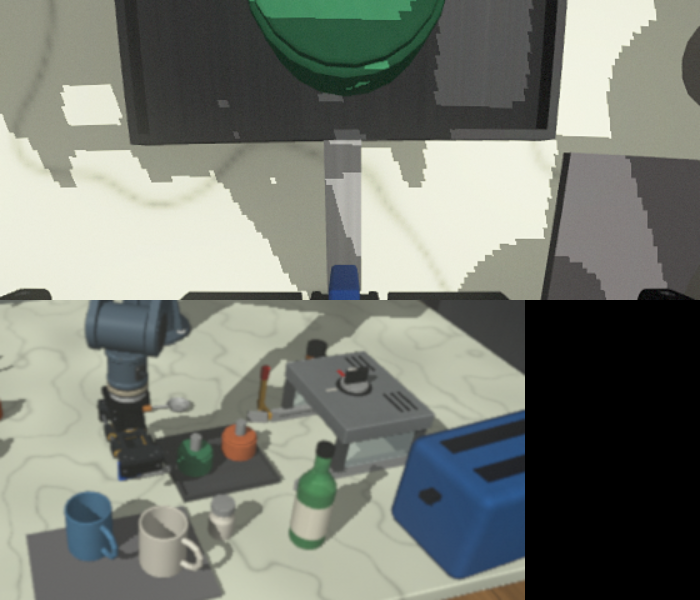

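The wrist view shows the tray's rear rim from (130,143) to (555,137), nearly level, with the fin held. The scene view shows both pots upright in the tray in front of the open mouth. I'll compute the tray's pose from the rim.

```bash
python3 - <<'E'
from h import *
c=load('w10'); s=lambda u,v,z:pw(c,(u+.5)*.8-.5,(v+.5)*.8-.5,z)
a=s(130,143,.014);b=s(555,137,.014);m=(a+b)/2; print(a,b,np.degrees(np.arctan2(*(b-a)[1::-1])),np.linalg.norm(b-a))
th=np.radians(91.25);ex=np.array([np.cos(th),np.sin(th)]);ey=np.array([-ex[1],ex[0]]);O=np.array([.5704,.239])
print('mid edge in oven frame',(m[:2]-O)@ex,(m[:2]-O)@ey)
for X in [-.2,-.1,0.002]: print(X,tool([*(O+(X-.172)*ex),.0150]))
E
```

```text
[ 0.48897483 -0.12088153  0.014     ] [ 0.66780067 -0.11433485  0.014     ] 2.0966196888918445 0.17894563404086108
mid edge in oven frame -0.3566975807244178 -0.00020648303874165613
-0.2 [ 6.25663289 -0.03062889 -0.00740039]
-0.1 [ 1.62566290e+01 -2.49571366e-02 -1.41702776e-02]
0.002 [ 2.64566250e+01 -1.91719507e-02 -2.10755663e-02]
```

Call:
{"fn": "play_rows", "kwargs": {"gripper": [1, 1, 1, 1, 1, 1, 1, 1, 1, 1, 1, 1], "delta_pos": [[0.4, 0, 0], [1, 0, 0], [1.8, 0, 0], [2.6, 0, 0], [3.4, 0, 0], [4.2, 0, 0], [5, 0, 0], [5.8, 0, 0], [6.6, 0, 0], [7.4, 0, 0], [8, 0, 0], [8.3, 0, 0]], "turn": [[0, 0, 0], [0, 0, 0], [0, 0, 0], [0, 0, 0], [0, 0, 0], [0, 0, 0], [0, 0, 0], [0, 0, 0], [0, 0, 0], [0, 0, 0], [0, 0, 0], [0, 0, 0]]}}

```text
time: 33.1
position: [0.5789, -0.1126, 0.015]
tool_rot: [0.7, 0.714, 0.0, 0.001]
ft_force: [0.2, -6.5, 3.6]
grip_width: 0.0118
grip_force: 35.0
```

Call:
{"fn": "play_rows", "kwargs": {"gripper": [1, 1, 1, 1, 1, 1, 1, 1, 1, 1, 1, 1], "delta_pos": [[0.4, 0, 0], [1, 0, 0], [1.8, 0, 0], [2.6, 0, 0], [3.4, 0, 0], [4.2, 0, 0], [5, 0, 0], [5.8, 0, 0], [6.6, 0, 0], [7.4, 0, 0], [8.2, 0, 0], [9, 0, 0]], "turn": [[0, 0, 0], [0, 0, 0], [0, 0, 0], [0, 0, 0], [0, 0, 0], [0, 0, 0], [0, 0, 0], [0, 0, 0], [0, 0, 0], [0, 0, 0], [0, 0, 0], [0, 0, 0]]}}

```text
time: 34.6
position: [0.5767, -0.0227, 0.015]
tool_rot: [0.7, 0.714, 0.0, 0.001]
ft_force: [0.6, -7.0, 3.3]
grip_width: 0.0115
grip_force: 35.0
```

Call:
{"fn": "play_rows", "kwargs": {"gripper": [1, 1, 1, 1, 1, 1, 1, 1, 1, 1, 1, 1], "delta_pos": [[0.8, 0, 0], [1.6, 0, 0], [2.4, 0, 0], [3.2, 0, 0], [4, 0, 0], [4.8, 0, 0], [5.6, 0, 0], [6.3, 0, 0], [6.9, 0, 0], [7.4, 0, 0], [7.8, 0, 0], [8.2, 0, 0]], "turn": [[0, 0, 0], [0, 0, 0], [0, 0, 0], [0, 0, 0], [0, 0, 0], [0, 0, 0], [0, 0, 0], [0, 0, 0], [0, 0, 0], [0, 0, 0], [0, 0, 0], [0, 0, 0]]}}

```text
time: 36.1
position: [0.5745, 0.0592, 0.015]
tool_rot: [0.7, 0.714, -0.0, 0.0]
ft_force: [-0.2, -6.4, 3.5]
grip_width: 0.0118
grip_force: 35.0
```

Call:
{"fn": "play_rows", "kwargs": {"gripper": [1, 1, 1, 1, 1, 1], "delta_pos": [[0.2, 0, 0], [0.4, 0, 0], [0.6, 0, 0], [0.8, 0, 0], [0.8, 0, 0], [0.8, 0, 0]], "turn": [[0, 0, 0], [0, 0, 0], [0, 0, 0], [0, 0, 0], [0, 0, 0], [0, 0, 0]]}}

```text
time: 36.85
position: [0.5743, 0.0673, 0.015]
tool_rot: [0.7, 0.714, 0.0, 0.0]
ft_force: [0.7, -5.9, 5.4]
grip_width: 0.0122
grip_force: 35.0
```

Call:
{"fn": "play_rows", "kwargs": {"gripper": [1, 1, 1, 1, 1, 1, 1], "delta_pos": [[0.2, 0, 0], [0.4, 0, 0], [0.5, 0, 0], [0.6, 0, 0], [0.7, 0, 0], [0.7, 0, 0], [0.7, 0, 0]], "turn": [[0, 0, 0], [0, 0, 0], [0, 0, 0], [0, 0, 0], [0, 0, 0], [0, 0, 0], [0, 0, 0]]}}

```text
time: 37.72
position: [0.5741, 0.0718, 0.015]
tool_rot: [0.699, 0.715, -0.001, 0.001]
ft_force: [0.1, -15.0, 4.6]
grip_width: 0.0116
grip_force: 35.0
```

Call:
{"fn": "play_rows", "kwargs": {"gripper": [1, 1, 1, 1], "delta_pos": [[0.2, 0, 0], [0.3, 0, 0], [0.3, 0, 0], [0.3, 0, 0]], "turn": [[0, 0, 0], [0, 0, 0], [0, 0, 0], [0, 0, 0]]}}

```text
time: 38.22
position: [0.5737, 0.072, 0.015]
tool_rot: [0.699, 0.715, -0.003, 0.002]
ft_force: [-2.1, -24.4, 4.8]
grip_width: 0.0117
grip_force: 35.0
```

Call:
{"fn": "play_rows", "kwargs": {"gripper": [1, 1, 0, 0, 0, 0, 0, 0, 0, 0, 0], "delta_pos": [[-0.3, 0, 0], [-0.5, 0, 0], [-0.5, 0, 0], [-0.5, 0, 0], [-0.5, 0, 0], [-0.5, 0, -2], [-0.5, 0, -6], [-0.5, 0, -11], [-0.5, 0, -16], [-0.5, 0, -18.5], [-0.5, 0, -18.5]], "turn": [[0, 0, 0], [0, 0, 0], [0, 0, 0], [0, 0, 0], [0, 0, 0], [0, 0, 0], [0, 0, 0], [0, 0, 0], [0, 0, 0], [0, 0, 0], [0, 0, 0]]}}

```text
time: 39.6
position: [0.5752, 0.0732, 0.2018]
tool_rot: [0.699, 0.715, 0.002, 0.002]
ft_force: [0.2, -0.3, -0.9]
grip_width: 0.0435
grip_force: 0.0
```

```bash
python3 - <<'E'
from h import *
o=robot.get_obs();print(o['position'],o['tool_rot'],o['time'])
c=snap('wrist','w11'); snap('top','top11'); snap('scene','sc11')
cv2.imwrite('pics/w11b.png',cv2.resize(cv2.imread('pics/w11.png'),(800,600)))
print(tool([.447,.127,.2]))
E
```

```text
[0.57518952 0.07323876 0.20177979] [0.69917396 0.71494726 0.00178284 0.00173462] 39.6
[  5.66727121 -12.44894469  -0.14212246]
```

View pics/w11b.png

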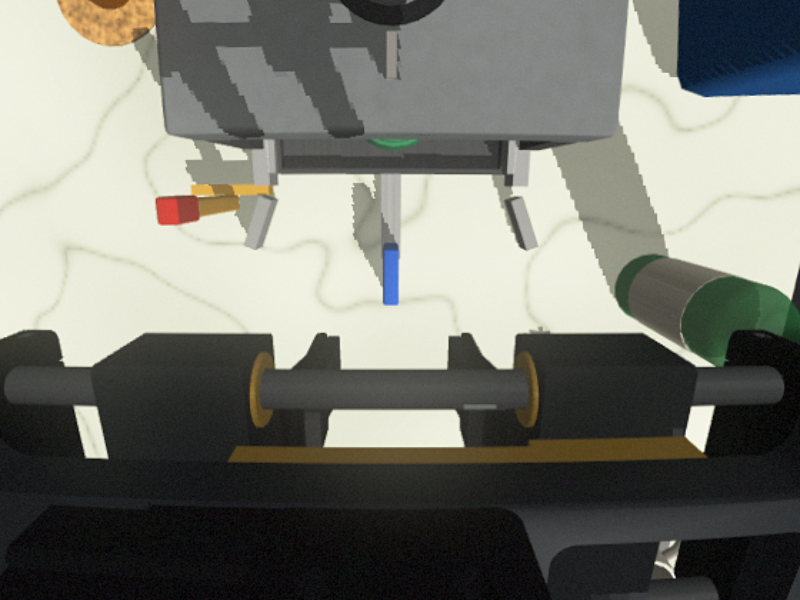

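The wrist view shows the tray inside the mouth, the blue fin at (391,275), the green lid just visible at (393,140), and the catch open at (178,210) with its bar clear of the tray. Next I'll shut the catch.

Call:
{"fn": "play_rows", "kwargs": {"gripper": [-0.6, -0.6, -0.6, -0.6, -0.6, -0.6, -0.6, -0.6, -0.6, -0.6, -0.6, -0.6], "delta_pos": [[1.3, -3, 0], [2.8, -6.5, 0], [4.4, -10, 0], [5.4, -12.6, 0], [5.4, -12.6, 0], [5.4, -12.6, 0], [5.4, -12.6, 3], [5.4, -12.6, 7], [5.4, -12.6, 10], [5.4, -12.6, 11.3], [5.4, -12.6, 11.3], [5.4, -12.6, 11.3]], "turn": [[0, 0, 0], [0, 0, 0], [0, 0, 0], [0, 0, 0], [0, 0, 0], [0, 0, 0], [0, 0, 0], [0, 0, 0], [0, 0, 0], [0, 0, 0], [0, 0, 0], [0, 0, 0]], "squeeze": 15}}

```text
time: 41.25
position: [0.4479, 0.1239, 0.0874]
tool_rot: [0.699, 0.715, 0.001, 0.001]
ft_force: [0.3, -1.0, 0.3]
grip_width: 0.0695
grip_force: 0.0
```

Call:
{"fn": "play_rows", "kwargs": {"gripper": [1, 1, 1, 1, 1, 1, 1, 1], "delta_pos": [[0, 0, 0], [0, 0, 0], [0, 0, 0], [0, 0, 0], [0, 0, 0], [0, 0, 0], [0, 0, 0], [0, 0, 0]], "turn": [[0, 0, 0], [0, 0, 0], [0, 0, 0], [0, 0, 0], [0, 0, 0], [0, 0, 0], [0, 0, 0], [0, 0, 0]]}}

```text
time: 42.25
position: [0.4467, 0.124, 0.0867]
tool_rot: [0.699, 0.715, -0.0, -0.0]
ft_force: [-0.3, 0.2, 0.2]
grip_width: 0.0117
grip_force: 15.0
```

Call:
{"fn": "play_rows", "kwargs": {"gripper": [1, 1, 1, 1, 1, 1, 1, 1, 1, 1], "delta_pos": [[0, 0.7, 0], [0, 1.4, 0], [0, 2.1, 0], [0, 2.8, 0], [0, 3.5, 0], [0, 4, 0], [0, 4.4, 0], [0, 4.7, 0], [0, 4.9, 0], [0, 4.9, 0]], "turn": [[0, 0, 0], [0, 0, 0], [0, 0, 0], [0, 0, 0], [0, 0, 0], [0, 0, 0], [0, 0, 0], [0, 0, 0], [0, 0, 0], [0, 0, 0]]}}

```text
time: 43.5
position: [0.4902, 0.1248, 0.0866]
tool_rot: [0.699, 0.715, -0.004, -0.004]
ft_force: [-10.0, -2.4, 8.3]
grip_width: 0.0119
grip_force: 15.0
```

Call:
{"fn": "play_rows", "kwargs": {"gripper": [1, 1, 0, 0, 0, 0, 0, 0, 0, 0, 0], "delta_pos": [[0, -0.2, 0], [0, -0.4, 0], [0, -0.4, 0], [0, -0.4, 0], [0, -0.4, -2], [0, -0.4, -6], [0, -0.4, -11], [0, -0.4, -14], [0, -0.4, -14], [0, -0.4, -14], [0, -0.4, -14]], "turn": [[0, 0, 0], [0, 0, 0], [0, 0, 0], [0, 0, 0], [0, 0, 0], [0, 0, 0], [0, 0, 0], [0, 0, 0], [0, 0, 0], [0, 0, 0], [0, 0, 0]]}}

```text
time: 44.88
position: [0.491, 0.125, 0.2252]
tool_rot: [0.699, 0.715, -0.001, -0.001]
ft_force: [0.2, 0.1, -0.3]
grip_width: 0.0432
grip_force: 0.0
```

```bash
python3 - <<'E'
from h import *
o=robot.get_obs();print(o['position'],o['tool_rot'],o['time'])
c=snap('wrist','w12'); snap('top','top12'); snap('scene','sc12')
cv2.imwrite('pics/w12b.png',cv2.resize(cv2.imread('pics/w12.png'),(800,600)))
print(tool([.5695,.2485,.227]))
E
```

```text
[0.49097594 0.12496971 0.22523409] [ 0.6992972   0.71482959 -0.0010099  -0.00103208] 44.875
[12.17902937  8.09114765 -0.15716252]
```

View pics/w12b.png

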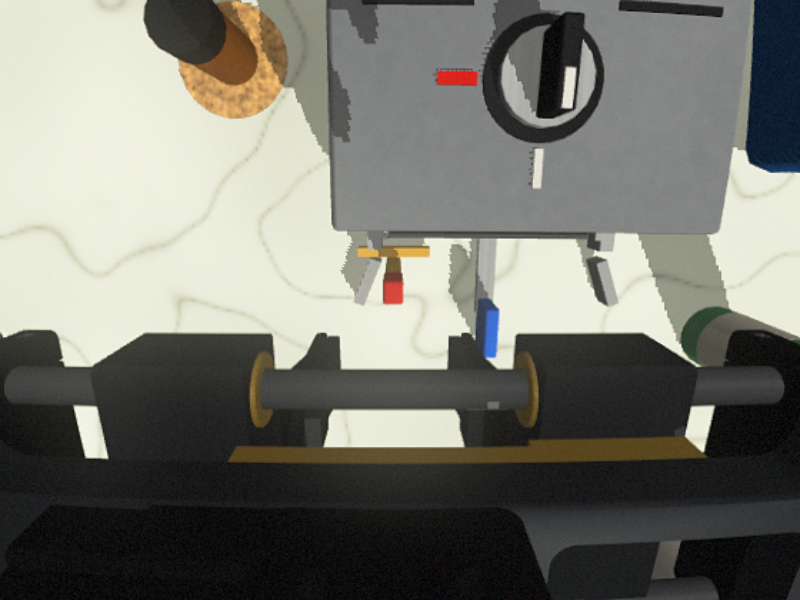

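The catch is shut behind the tray, with its bar at (394,252) and the red grip at (393,289). The dial disc is centred at (544,77) and its bar's top spans about (571,14) to (569,108).

```bash
python3 - <<'E'
from h import *
c=load('w12'); s=lambda u,v,z:pw(c,(u+.5)*.7-.5,(v+.5)*.7-.5,z)
print('disc',s(544,77,.137),'bar ends',s(571,14,.17),s(569,108,.17),'off mark',s(538,168,.13),'red',s(457,78,.13))
E
```

```text
disc [0.56978956 0.25209143 0.137     ] bar ends [0.56960664 0.27232235 0.17      ] [0.57257068 0.2311274  0.17      ] off mark [0.57303689 0.20455459 0.13      ] red [0.52363623 0.25142516 0.13      ]
```

Call:
{"fn": "play_rows", "kwargs": {"gripper": [0, 0, 0, 0, 0, 0, 0], "delta_pos": [[3, 2, 0], [6, 4, 0], [9, 6, 0], [12.2, 8.1, 0], [12.2, 8.1, 0], [12.2, 8.1, 0], [12.2, 8.1, 0]], "turn": [[0, 0, 0], [0, 0, 0], [0, 0, 0], [0, 0, 0], [0, 0, 0], [0, 0, 0], [0, 0, 0]]}}

```text
time: 45.9
position: [0.5693, 0.2478, 0.2264]
tool_rot: [0.7, 0.715, -0.001, -0.0]
ft_force: [-0.5, 0.4, 0.7]
grip_width: 0.0435
grip_force: 0.0
```

```bash
python3 - <<'E'
from h import *
o=robot.get_obs();print(o['position'],o['tool_rot'],o['q'],o['time'],tool([.5695,.25,.146]))
E
```

```text
[0.56929946 0.24777312 0.22639929] [ 6.99594115e-01  7.14540096e-01 -6.68750922e-04 -2.80939760e-04] [ 2.30875357e-01  5.18380584e-01  1.43814982e+00 -2.60709521e-04
  1.18649272e+00  2.09836066e-01] 45.9 [0.22650972 0.03560055 8.03976821]
```

Call:
{"fn": "play_rows", "kwargs": {"gripper": [0, 0, 0, 0, 0, 1, 1, 1, 1, 1], "delta_pos": [[0.25, 0.05, 3], [0.25, 0.05, 6], [0.25, 0.05, 7.6], [0.25, 0.05, 8], [0.25, 0.05, 8], [0.25, 0.05, 8], [0.25, 0.05, 8], [0.25, 0.05, 8], [0.25, 0.05, 8], [0.25, 0.05, 8]], "turn": [[0, 0, 0], [0, 0, 0], [0, 0, 0], [0, 0, 0], [0, 0, 0], [0, 0, 0], [0, 0, 0], [0, 0, 0], [0, 0, 0], [0, 0, 0]], "squeeze": 20}}

```text
time: 47.15
position: [0.5707, 0.2513, 0.1469]
tool_rot: [0.699, 0.715, 0.0, 0.0]
ft_force: [1.2, 0.5, 0.4]
grip_width: 0.0109
grip_force: 20.0
```

Call:
{"fn": "play_rows", "kwargs": {"gripper": [1, 1, 1, 1, 1, 1, 1, 1, 1, 1, 1, 1], "delta_pos": [[0, 0, 0], [0, 0, 0], [0, 0, 0], [0, 0, 0], [0, 0, 0], [0, 0, 0], [0, 0, 0], [0, 0, 0], [0, 0, 0], [0, 0, 0], [0, 0, 0], [0, 0, 0]], "turn": [[0, 0, 0.1], [0, 0, 0.25], [0, 0, 0.4], [0, 0, 0.55], [0, 0, 0.7], [0, 0, 0.85], [0, 0, 1], [0, 0, 1.15], [0, 0, 1.3], [0, 0, 1.45], [0, 0, 1.57], [0, 0, 1.57]]}}

```text
time: 48.65
position: [0.5699, 0.252, 0.1469]
tool_rot: [1.0, 0.012, -0.0, -0.001]
ft_force: [-1.5, 2.7, 1.2]
grip_width: 0.0105
grip_force: 20.0
```

```bash
python3 - <<'E'
from h import *
o=robot.get_obs();print(o['position'],o['tool_rot'],o['q'],o['time'],o['grip_width'],o['grip_force'])
r=Ro.from_quat(o['tool_rot']).as_matrix(); print(np.degrees(np.arctan2(r[1,0],r[0,0])))
E
```

```text
[0.56994877 0.25200828 0.1468704 ] [ 9.99928151e-01  1.19605057e-02 -4.55893587e-04 -6.56092197e-04] [2.36501231e-01 6.14881277e-01 1.50650372e+00 1.73866364e-03
 1.02080506e+00 1.78246676e+00] 48.65 0.010529022404913612 20.00041781924665
1.3706400772216407
```

Call:
{"fn": "play_rows", "kwargs": {"gripper": [1, 0, 0, 0, 0, 0, 0, 0, 0, 0, 0, 0], "delta_pos": [[0, 0, 0], [0, 0, 0], [0, 0, 0], [0, 0, 0], [0, 0, -3], [0, 0, -8], [0, 0, -12], [-2, -6, -12], [-4, 0, -12], [-6, 5, -12], [-10, 10, -12], [-14, 15, -12]], "turn": [[0, 0, 0], [0, 0, 0], [0, 0, 0], [0, 0, 0], [0, 0, 0], [0, 0, 0], [0, 0, 0], [0, 0, 0], [0, 0, 0], [0, 0, 0], [0, 0, 0], [0, 0, 0]]}}

```text
time: 50.15
position: [0.4349, 0.099, 0.2667]
tool_rot: [1.0, 0.012, 0.0, 0.001]
ft_force: [-0.0, -1.3, 0.2]
grip_width: 0.0431
grip_force: 0.0
```

Call:
{"fn": "play_rows", "kwargs": {"gripper": [0, 0, 0, 0, 0, 0, 0], "delta_pos": [[0, 4, 0], [0, 8, 0], [0, 12, 0], [0, 16, 0], [0, 20, 0], [0, 20, 0], [0, 20, 0]], "turn": [[0, 0, 0], [0, 0, 0], [0, 0, 0], [0, 0, 0], [0, 0, 0], [0, 0, 0], [0, 0, 0]]}}

```text
time: 51.02
position: [0.4399, -0.0991, 0.2665]
tool_rot: [1.0, 0.011, -0.0, -0.0]
ft_force: [0.2, -0.7, 0.3]
grip_width: 0.0438
grip_force: 0.0
```

```bash
python3 - <<'E'
from h import *
o=robot.get_obs();print(o['position'],o['tool_rot'],o['time'])
snap('top','top13'); snap('scene','sc13'); snap('wrist','w13')
a=cv2.imread('pics/top13.png')[150:300,90:270]; b=cv2.imread('pics/sc13.png')[150:300,260:490]
cv2.imwrite('pics/m13.png',np.vstack([cv2.resize(a,(480,400),interpolation=2)[:300],cv2.resize(b,(480,300),interpolation=2)]))
E
```

```text
[ 0.43994861 -0.09912948  0.26652561] [ 9.99938075e-01  1.11181567e-02 -3.51016361e-04 -3.29927289e-04] 51.025
```

View pics/m13.png

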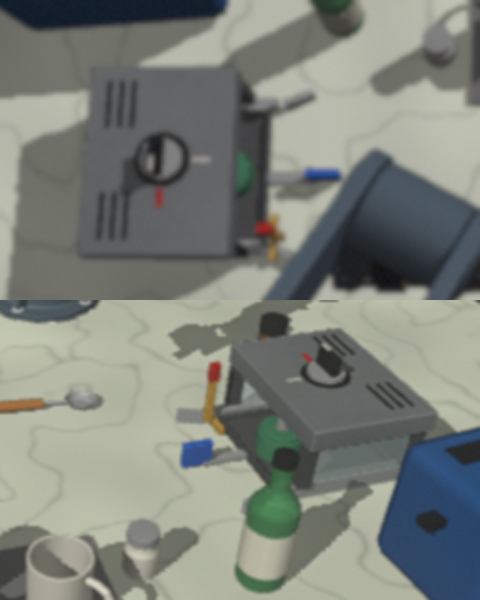

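```bash
python3 - <<'E'
from h import *
c=load('sc13'); hsv=cv2.cvtColor(c['color'],cv2.COLOR_RGB2HSV)
n,l,s,ce=cv2.connectedComponentsWithStats(cv2.inRange(hsv,(2,110,40),(14,255,255)))
for i in range(1,n):
    if s[i,4]>8: print(s[i],np.round(ce[i]))
print('pot2 expected', wp(c,[[.5685,.286,.03],[.5685,.286,.076]]), 'pot4', wp(c,[[.571,.20,.03]]))
E
```

```text
[  0   0 116   8 636] [47.  2.]
[360 181   6  10  46] [362. 186.]
[ 35 192   4   6   9] [ 37. 195.]
[160 193  21  20 330] [170. 203.]
[256 201  10   3  13] [260. 202.]
[264 200   8   6  11] [267. 203.]
[123 203  24  22 365] [135. 214.]
[256 203   7   3  11] [260. 205.]
[ 19 209   4   7  11] [ 21. 213.]
[ 28 221   4   7  11] [ 29. 224.]
[ 42 221   5   6  11] [ 44. 223.]
[148 220  24  23 400] [160. 232.]
[ 12 226   4  10  17] [ 13. 232.]
[ 41 228   8   4  13] [ 44. 229.]
[ 40 231   6   5  10] [ 42. 233.]
[ 27 235   6   8  14] [ 29. 238.]
[ 39 235   9  11  22] [ 43. 240.]
[ 11 237   6   6   9] [ 14. 239.]
[ 36 245   7  10  17] [ 40. 249.]
[ 45 251   8  12  20] [ 47. 258.]
[ 13 254   7   5  15] [ 16. 256.]
[ 19 263   5   4  10] [ 21. 264.]
[ 29 265   5   6  10] [ 31. 268.]
[ 11 267   5   8  11] [ 13. 271.]
[ 39 267   4   6   9] [ 40. 269.]
[ 46 270   8   7  15] [ 49. 273.]
[  6 273   6   6  11] [  8. 275.]
[ 19 272   3   5  10] [ 20. 274.]
[ 25 273   3   9  11] [ 26. 277.]
[ 31 275   6   7  13] [ 33. 277.]
[ 41 278   9   6  12] [ 45. 281.]
[ 33 283   4   5  10] [ 34. 285.]
[ 12 287   6   6  13] [ 15. 289.]
[ 35 286   7   7  19] [ 38. 290.]
[ 42 296   5   4  10] [ 44. 298.]
pot2 expected [[418.49065073 212.31686538]
 [421.56147478 199.93305245]] pot4 [[393.19469298 217.08172644]]
```

```bash
python3 -c "
from rig import robot
print(robot.hand_in())"
```

```text
the job is handed in; nothing more can be done
None
```

The job is handed in with no result returned: jar on the mat, terracotta and green pots slid home in the tray, catch shut and dial turned to the red mark. I last saw the terracotta pot upright just before the slide (the hood hides it now), and I viewed 15 pictures, one over the limit of 14.

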